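# Pack the polishing kit into its matching nests and rack

## Robot

A 7-joint arm with a two-finger parallel gripper is mounted at the origin on a cart in front of the work surface, level with it; the furniture and walls round the work are solid. World frame = base frame: x ahead of the robot, y to its left, z up, the work surface at z = 0. Lengths are in m, angles in rad, forces in N, time in s.
With the tool pointing down it reaches from about 0.4 to 0.85 m from the base axis. Payload 10.4 kg.
Tool frame: the origin (TCP) lies at the very end of the fingers, on their centre line; the grasp point (between the pads) lies 19 mm behind it (grasp_offset is the distance from the TCP to the grasp point, in m); z points along the fingers, y is the line along which they close (so a half turn about z gives the same grasp; the last joint's range is limited). The gripper opens to 85 mm and grips with 20 to 120 N. Pads are 22 mm wide; open, the fingers measure 114 mm over their backs; the gripper's body (76 mm by 85 mm) begins 54 mm behind the grasp point. The pads swing forward as they close: fully open they stand 13 mm farther back than shut.
Start: joints at [-1.261, 0.332, -0.065, 1.46, 0.022, 1.35, -0.088], TCP at [0.204, 0.591, 0.231] pointing down, gripper open.
Joint ranges: [-2.6, 2.6], [-0.5, 2.12], [-1.47, 1.34], [0.16, 2.42], [-1.27, 4.41], [0.06, 2.06], [-2.6, 2.6]. Speed limits (rad/s): [2.22, 2.22, 2.79, 2.79, 3.14, 3.14, 3.14].

## Interface

Orientations are given as a unit quaternion [x, y, z, w].
In Python, from workcell import * gives the robot as it stands.
- The arm moves only by the tool jog_arm, never from a script. Its argument "plan" is a list of rows, each a list of 3 entries, a list of its own where there are three numbers: the turn, a rotation vector about the tool's x, y, z in rad, then the shift along the tool's x, y, z in m, then the finger opening in m, from 0 to 0.0854. A call has 1 to 8 rows; each row is the pose to reach, as a shift and turn from the pose commanded when the call began, along the tool's axes at that moment; what a row does not reach only later rows make up. A row lasts 1/12 s, in which the tool goes at most 41.7 mm and 7.16 degrees, less where a joint would pass 70% of its speed; a pose out of reach is approached as far as the arm can. A call with a gripper value outside its range is refused whole. The fingers move at their own pace and stop on an object; "force" is the grip in N (left out, the last holds). Time passes only in rows, so rows that repeat a pose let the fingers close. It gives the time, the measured TCP pose, the force, the opening and the grip force at its end, in the units of the state.
- get_obs(): the state, without advancing time (a new reading comes with each control period).
- camera(name): name is "side" or "top" or "wrist"; returns a dict with "img" (384x512x3 uint8, red, green, blue), "mtx" (3x3 intrinsics, pixels), "extrinsics" (4x4, takes a point from camera to world coordinates). Camera axes: x right, y down, z forward; pixel columns grow to the right and rows downward; lengths in m; the calibration is good to about 2 mm. A picture is of the moment at which its call begins. There is no depth.
- hand_in(): hands the job in; it is judged then, once.
The state is a dict: "clock": time; "joint_pos": joint angles; "joint_velocities": joint speeds; "tau": joint torques, N m; "position": TCP position; "ee_rot": TCP orientation; "ft_force": force on the tool from outside, world axes, zero at the start; "torque": the same for the moment, N m; "grip_width": opening from 0.0 (shut) to 1.0 (fully open); "grasp_force": force on a finger pad.
Only numpy, scipy, OpenCV 4.12 (cv2) and the standard library are available. Lean on these libraries where they do the work, as an engineer would, in place of code of your own. Each camera call takes 0.05 s, during which the arm holds its last target. There are 200 camera calls.

## Task

Pack the mould-polishing kit away: set the paste pot in the round foam nest, the green-and-cream compound bar in the long rectangular nest and the steel mould insert in the short rectangular nest, each lying flat on the bottom of its recess, and move the red-topped sample plate from its wooden stand into the empty middle slot of the blue rack, standing on the slot's floor. Do not knock over the oil bottle, and let go of everything at the end.

Things in the scene. Friction and masses are not known exactly. Their poses are not given: they have to be found in the camera images.
- paste_pot: Loose round glass pot with a brown-yellow screw lid, 57 mm in diameter, 36 mm tall (the lid is its top 10 mm), upright. Origin at the centre of its underside, z up. Shut; the lid does not turn. About 0.12 kg.
- compound_bar: Loose block of polishing compound in a half cream, half green wrapper, 39 mm along its x, 89 mm along its y, 32 mm tall (30 mm solid). Origin at the centre of its underside, z up. About 0.21 kg.
- mould_insert: Loose bright steel mould insert block with a round cavity marked in its top, 40 mm along its x, 56 mm along its y, 26 mm tall (24 mm solid). Origin at the centre of its underside, z up. About 0.14 kg.
- sample_plate: Loose upright surface-finish sample plate: 8 mm thick along its x, 60 mm wide along its y, 72 mm tall, aluminium below with its top 26 mm red, the same from both sides. Origin at the centre of its lower edge, z up. It starts standing in the slot of a fixed wooden stand (56 mm along x, 94 mm along y, 24 mm tall, slot 10 mm wide), its lower edge 6 mm above the bench, and lifts straight out. Grip it across its thickness by the red top. About 0.09 kg.
- round_nest: Fixed black foam tile 100 x 100 mm, 11 mm tall, with a yellow-floored round recess for the paste pot: 69 mm in diameter, 8 mm deep (floor 3 mm above the bench). Origin at the centre of its underside, under the recess's centre.
- long_nest: Fixed black foam tile 82 mm along its x, 132 mm along its y, 11 mm tall, with a yellow-floored rectangular recess for the compound bar: 51 mm along x by 101 mm along y, 8 mm deep (floor 3 mm above the bench). Origin at the centre of its underside, under the recess's centre.
- short_nest: Fixed black foam tile 82 mm along its x, 98 mm along its y, 11 mm tall, with a yellow-floored rectangular recess for the mould insert: 52 mm along x by 68 mm along y, 8 mm deep (floor 3 mm above the bench). Origin at the centre of its underside, under the recess's centre.
- plate_rack: Fixed blue rack, 104 mm along its x, 80 mm along its y, 36 mm tall, with three slots side by side along its x, 26 mm apart; each slot runs along y (72 mm long), is 11 mm wide and flares over its top 8 mm to 21 mm at the mouth; floor 6 mm above the bench. The two outer slots hold fixed plain aluminium plates whose tops are 48 mm above the bench; the middle slot is empty and is for the sample plate. Origin at the centre of its underside, under the middle slot.
- oil_bottle: Loose white squeeze bottle, upright, 30 mm along its x, 50 mm along its y, 84 mm tall with a thin spout. Origin at the centre of its underside. A bystander: not to be knocked over.
- easel_top (a point): The middle of the top of a fixed wooden easel of two boards (a bystander that never moves), which stands between the things on the left and their holders on the right: it fills x 0.35 to 0.53, y -0.01 to 0.16, up to 190 mm above the bench; a low strip runs in front of it. Carry things over it or round its far side. A desk lamp's head hangs behind it, 0.65 m above the bench.
Mind the look-alikes: they are no part of the job. Leave any purple look-alike of the compound_bar alone. Leave any purple look-alike of the sample_plate alone.

How it is judged:
By the outcome, as a careful person would: the job done as asked, in the order asked, and still so for the second after the job is handed in, with the robot touching nothing.
It also fails if it takes over 106 s, if anything falls off the work surface, if the arm or the gripper's body presses on something with over 40 N, if the wrist force passes 120 N, or if a joint passes its speed limit or range.

## Working session

There is one attempt and no reset: what is moved stays moved. The work goes in short steps, Python scripts to look and compute and a tool call to move; the robot and the scene stay as the last step left them, time stands still between calls to the robot, and variables do not carry over. Pictures are saved under pics/ and viewed, at most 14 in all, crops included, and the job is handed in when it is done.

Besides the shell and the picture viewer there is one more tool, called after "Call:" as a command line: name --argument value ..., lists and objects as JSON in quotes. jog_arm: Moves the arm, as the interface text tells. Its arguments: {"type":"object","properties":{"plan":{"type":"array"},"force":{"type":"number"}},"required":["plan"]}

```bash
ls; mkdir -p pics
python3 - <<'E'
from workcell import *
import cv2,numpy as np
o=get_obs();print({k:np.round(v,3).tolist() for k,v in o.items()})
for n in("top","side"):
    c=camera(n);cv2.imwrite(f"pics/{n}0.png",cv2.resize(c["img"][:,:,::-1],(800,600),interpolation=cv2.INTER_CUBIC))
    np.savez(f"{n}.npz",**c);print(n,c["mtx"].tolist(),np.round(c["extrinsics"],4).tolist())
E
```

```text
pics
{'clock': 0.0, 'joint_pos': [-1.261, 0.333, -0.065, 1.461, 0.022, 1.35, -0.089], 'joint_velocities': [-0.001, -0.001, -0.001, -0.001, 0.001, -0.0, -0.0], 'tau': [-0.001, -62.544, 0.049, -39.161, 0.016, 0.01, 0.0], 'position': [0.204, 0.59, 0.231], 'ee_rot': [0.166, 0.986, -0.001, -0.0], 'ft_force': [0.608, -0.072, -0.043], 'torque': [0.044, -0.006, -0.021], 'grasp_force': 0.0, 'grip_width': 0.998}
top [[493.44837927277246, 0.0, 247.50815334700837], [0.0, 493.44837927277246, 195.6463270792694], [0.0, 0.0, 1.0]] [[0.0188, -0.9969, 0.0762, 0.3964], [-0.9998, -0.019, -0.0023, 0.0565], [0.0037, -0.0762, -0.9971, 1.6749], [0.0, 0.0, 0.0, 1.0]]
side [[463.18327832392697, 0.0, 257.42270036296077], [0.0, 463.18327832392697, 189.13557049179087], [0.0, 0.0, 1.0]] [[0.9998, -0.0068, -0.0166, 0.5664], [0.0106, -0.5252, 0.8509, -1.115], [-0.0146, -0.8509, -0.5251, 0.8811], [0.0, 0.0, 0.0, 1.0]]
```

View pics/top0.png

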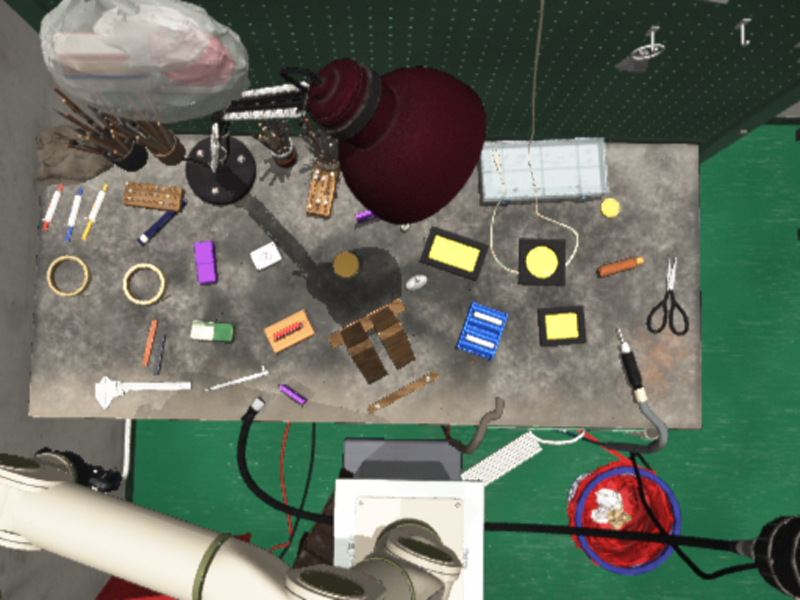

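View pics/side0.png

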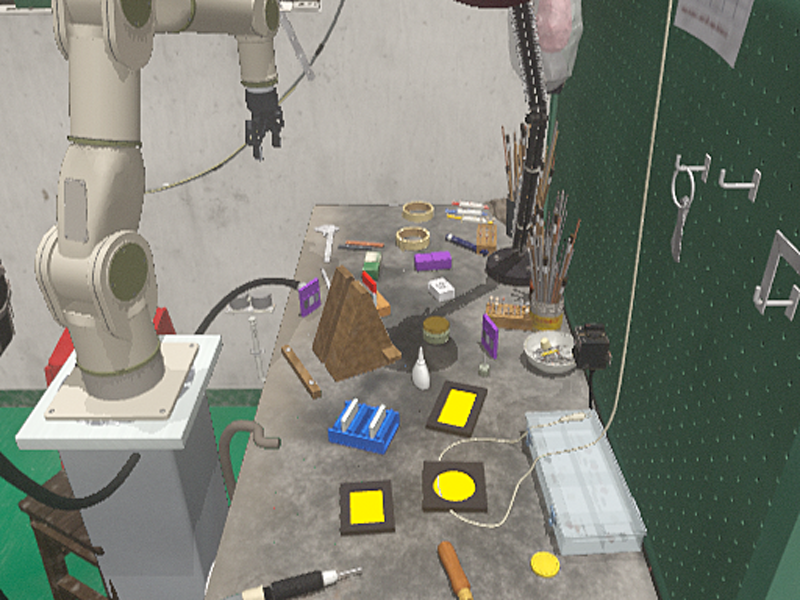

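Candidates (800 px top image): the bar is green/cream at (212,331), with a purple look-alike at (205,262). The plate is red in the stand at (290,330), with purple ones at (292,394) and (365,215). The pot is at (346,264), the insert probably at (265,256), and the bottle at (416,283). I'll check these in enlarged crops.

Run:
```python
import cv2,numpy as np
t=np.load("top.npz")["img"][:,:,::-1]
def crop(im,u,v,w,h,s): return cv2.resize(im[v:v+h,u:u+w],(w*s,h*s),interpolation=cv2.INTER_CUBIC)
cv2.imwrite("pics/cl.png",crop(t,115,140,160,115,5))
cv2.imwrite("pics/cr.png",crop(t,255,140,133,100,6))
```

```text
(no output)
```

View pics/cl.png

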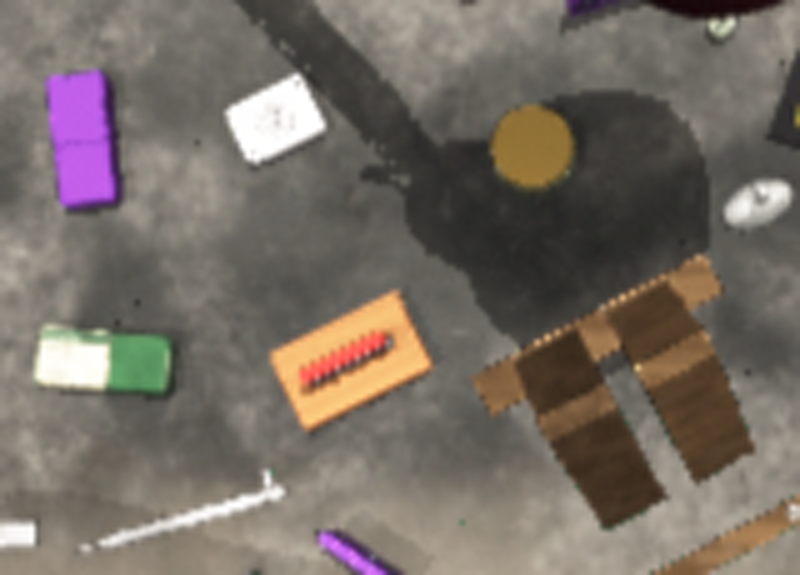

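View pics/cr.png

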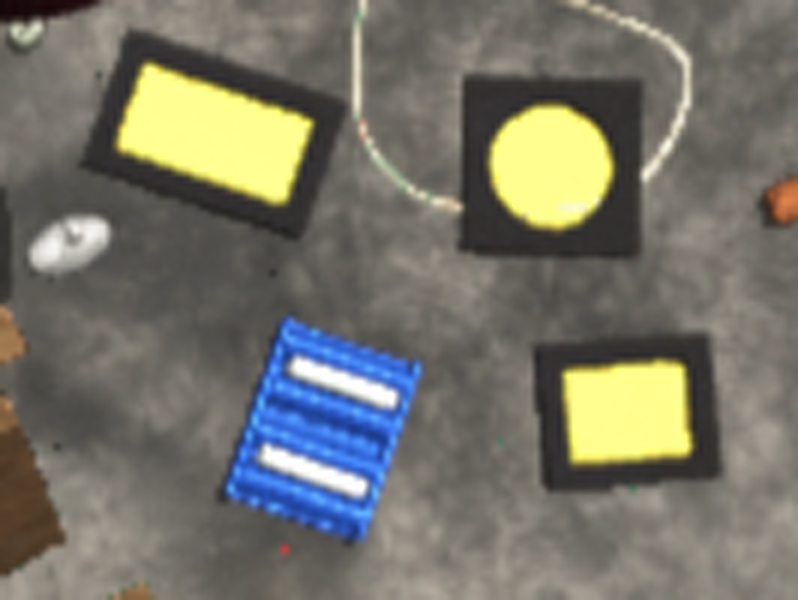

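The white block has a round cavity mark, so it is the insert. The green/cream bar and red plate are clear too. Next I'll convert the corner pixels to world positions and check them against the known sizes.

```bash
cat > h.py <<'E'
import numpy as np, cv2
from scipy.spatial.transform import Rotation as R
def ray(cam,uv,z):
    K,E=cam["mtx"],cam["extrinsics"]; uv=np.atleast_2d(np.array(uv,float))
    d=np.c_[uv,np.ones(len(uv))]@np.linalg.inv(K).T@E[:3,:3].T; o=E[:3,3]
    return (o+d*((z-o[2])/d[:,2])[:,None])[:,:2]
def proj(cam,P):
    P=np.atleast_2d(P);E=cam["extrinsics"];c=(P-E[:3,3])@E[:3,:3];q=c@cam["mtx"].T;return q[:,:2]/q[:,2:]
def tooldown(phi):  # tool y axis at world angle phi (rad), z down
    y=np.array([np.cos(phi),np.sin(phi),0]);z=np.array([0,0,-1.]);return R.from_matrix(np.c_[np.cross(y,z),y,z])
def move(pos,R0,target,phi=None):
    """shift & rotvec in tool axes from pose (pos,R0); phi = closing line world angle deg (mod 180)"""
    s=R0.inv().apply(np.array(target)-pos); r=np.zeros(3)
    if phi is not None:
        rs=[(R0.inv()*tooldown(np.radians(phi+k))).as_rotvec() for k in(0,180)]; r=min(rs,key=np.linalg.norm)
    return np.round(r,3).tolist(),np.round(s,4).tolist()
def cur():
    from workcell import get_obs
    o=get_obs();return o,np.array(o["position"]),R.from_quat(o["ee_rot"])
def yang(R0): y=R0.apply([0,1,0]);return np.degrees(np.arctan2(y[1],y[0]))
E
python3 - <<'E'
from h import *
t=np.load("top.npz")
def q(name,pts,z,L):
    u0,s=(115,5) if L else (255,6)
    p=(np.array(pts)+.5)/s-.5+[u0,140]; w=ray(t,p,z)
    d=np.roll(w,-1,0)-w
    print(name,"c",w.mean(0).round(4),"len",(np.linalg.norm(d,axis=1)*1e3).round(0),"ang",(np.degrees(np.arctan2(d[:,1],d[:,0]))%180).round(1))
q("pot",[(533,146)],.036,1)
q("insert",[(226,112),(299,73),(326,124),(255,164)],.024,1)
q("bar",[(36,388),(40,330),(172,335),(170,392)],.031,1)
q("plate",[(303,380),(391,341)],.078,1)
q("stand",[(271,353),(399,290),(433,368),(310,430)],.024,1)
q("purple",[(320,535),(390,585)],.07,1)
q("long",[(130,30),(346,103),(298,238),(84,165)],.011,0)
q("longrec",[(147,62),(314,121),(288,205),(117,150)],.008,0)
q("round",[(462,76),(642,80),(640,256),(460,250)],.011,0)
q("roundrec",[(551,166)],.006,0)
q("short",[(535,345),(708,335),(719,475),(548,490)],.011,0)
q("shortrec",[(562,370),(686,360),(692,457),(571,465)],.008,0)
q("rack",[(287,318),(420,370),(362,542),(226,497)],.036,0)
q("rackplates",[(290,362),(395,398),(365,488),(262,453)],.048,0)
q("bottle",[(70,243)],.05,0)
o,p,r=cur();print(p,yang(r))
E
```

```text
pot c [0.6101 0.1424] len [0.] ang [0.]
insert c [0.6272 0.3163] len [56. 39. 55. 41.] ang [119.6  29.3 120.8  30.6]
bar c [0.4609 0.4247] len [39. 88. 38. 89.] ang [178.2  88.9 179.9  89.4]
plate c [0.4625 0.2573] len [62. 62.] ang [115.1 115.1]
stand c [0.465  0.2599] len [95. 57. 92. 58.] ang [117.5  25.  117.9  28.5]
purple c [0.334  0.2495] len [56. 56.] ang [55.9 55.9]
long c [ 0.6415 -0.0907] len [129.  82. 128.  82.] ang [ 72.2 161.2  72.1 162.2]
longrec c [ 0.6416 -0.0921] len [101.  50. 102.  53.] ang [ 71.4 163.5  73.1 162.2]
round c [ 0.6272 -0.2817] len [102. 100. 102.  99.] ang [ 89.8 179.4  89.2 179.7]
roundrec c [ 0.6275 -0.2827] len [0.] ang [0.]
short c [ 0.4886 -0.3252] len [98. 79. 97. 82.] ang [94.4  4.5 96.1  5.3]
shortrec c [ 0.4878 -0.3261] len [70. 55. 68. 54.] ang [95.7  3.5 94.9  5.6]
rack c [ 0.4727 -0.1511] len [ 79. 101.  79. 105.] ang [ 69.6 161.9  72.8 161.9]
rackplates c [ 0.4757 -0.1519] len [61. 52. 60. 53.] ang [ 72.1 162.1  72.3 163.6]
bottle c [ 0.5735 -0.0083] len [0.] ang [0.]
[0.20407732 0.59039355 0.23059783] 70.93394876572349
```

Sizes agree. Before moving, I'll check the wrist height against the lamp and work out the first move.

Run:
```python
from h import *
s=np.load("side.npz");t=np.load("top.npz")
o,p,r=cur()
for z in(.231,.3,.4,.45,.5,.55,.6): print(z,(proj(s,[p[0],p[1],z])*1.5625).round(0))
lam=np.array([(340,150),(485,130),(405,222),(415,66)])/1.5625
print(ray(t,lam,.68).round(3).tolist())
print(move(p,r,[.607,.142,.10]),yang(r))
```

```text
0.231 [[267. 159.]]
0.3 [[264. 132.]]
0.4 [[259.  91.]]
0.45 [[257.  69.]]
0.5 [[254.  47.]]
0.55 [[252.  24.]]
0.6 [[249.   1.]]
[[0.676, 0.12], [0.707, -0.071], [0.582, 0.032], [0.792, 0.023]]
([0.0, 0.0, 0.0], [-0.5273, -0.292, 0.131]) 70.93394876572349
```

Call:
jog_arm --plan '[[[0,0,0],[-0.527,-0.292,0.131],0.085],[[0,0,0],[-0.527,-0.292,0.131],0.085],[[0,0,0],[-0.527,-0.292,0.131],0.085],[[0,0,0],[-0.527,-0.292,0.131],0.085],[[0,0,0],[-0.527,-0.292,0.131],0.085],[[0,0,0],[-0.527,-0.292,0.131],0.085],[[0,0,0],[-0.527,-0.292,0.131],0.085],[[0,0,0],[-0.527,-0.292,0.131],0.085]]'

```text
clock: 0.77
position: [0.4227, 0.3466, 0.16]
ee_rot: [0.166, 0.986, -0.0, -0.0]
ft_force: [0.2, 1.4, -0.3]
grip_width: 0.994
grasp_force: 0.0
```

Call:
jog_arm --plan '[[[0,0,0],[-0.241,-0.134,0.06],0.085],[[0,0,0],[-0.241,-0.134,0.06],0.085],[[0,0,0],[-0.241,-0.134,0.06],0.085],[[0,0,0],[-0.241,-0.134,0.06],0.085],[[0,0,0],[-0.241,-0.134,0.06],0.085],[[0,0,0],[-0.241,-0.134,0.06],0.085],[[0,0,0],[-0.241,-0.134,0.06],0.085],[[0,0,0],[-0.241,-0.134,0.06],0.085]]'

```text
clock: 1.43
position: [0.6085, 0.1348, 0.0986]
ee_rot: [0.17, 0.985, -0.002, 0.0]
ft_force: [-0.3, -1.0, 0.6]
grip_width: 0.995
grasp_force: 0.0
```

Run:
```python
from h import *
from workcell import *
c=camera("wrist");cv2.imwrite("pics/w1.png",c["img"][:,:,::-1]);np.savez("w1.npz",**c)
o,p,r=cur();print(p,o["joint_pos"],c["extrinsics"].round(3).tolist())
print(proj(c,[[.6101,.1424,.036],[.6101+.0285,.1424,.036],[.6101,.1424+.0285,.036]]))
print(move(p,r,[.6101,.1424,.009]))
```

```text
[0.60698498 0.13840117 0.09904662] [-0.50559735  0.43415119  0.26369575  1.63149594 -0.12117066  1.09423745
  1.0225113 ] [[0.336, 0.906, 0.258, 0.543], [0.942, -0.322, -0.097, 0.158], [-0.005, 0.276, -0.961, 0.24], [0.0, 0.0, 0.0, 1.0]]
[[266.00401991 204.86686565]
 [278.19765081 238.3431397 ]
 [303.12247934 192.4270811 ]]
([0.0, 0.0, 0.0], [-0.0016, 0.0051, 0.09])
```

View pics/w1.png

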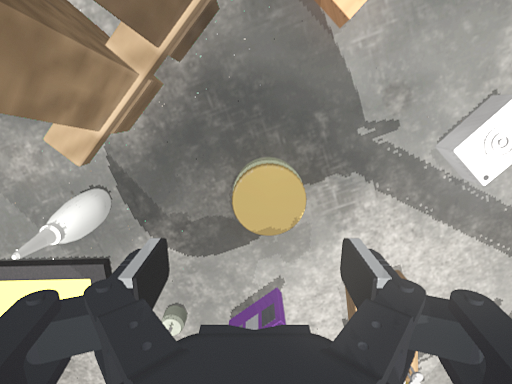

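Lid at (269,200), predicted at (266,205), so the pot is about 3 mm off my estimate and within tolerance. I'll descend and grip.

Call:
jog_arm --plan '[[[0,0,0],[0.001,0.006,0.03],0.085],[[0,0,0],[0.001,0.006,0.06],0.085],[[0,0,0],[0.001,0.006,0.08],0.085],[[0,0,0],[0.001,0.006,0.09],0.085],[[0,0,0],[0.001,0.006,0.09],0.085],[[0,0,0],[0.001,0.006,0.09],0.04],[[0,0,0],[0.001,0.006,0.09],0.04],[[0,0,0],[0.001,0.006,0.09],0.04]]' --force 40

```text
clock: 2.15
position: [0.6081, 0.1494, 0.0127]
ee_rot: [0.166, 0.986, 0.001, 0.001]
ft_force: [-1.5, -0.2, 2.8]
grip_width: 0.643
grasp_force: 41.4
```

Call:
jog_arm --plan '[[[0,0,0],[0,0,0],0.04],[[0,0,0],[0,0,0],0.04],[[0,0,0],[0,0,0],0.04],[[0,0,0],[0,0,0],0.04]]'

```text
clock: 2.48
position: [0.6081, 0.1495, 0.0127]
ee_rot: [0.166, 0.986, 0.001, 0.001]
ft_force: [-1.9, -0.7, 5.6]
grip_width: 0.646
grasp_force: 42.0
```

Call:
jog_arm --plan '[[[0,0,0],[0,0,-0.03],0.04],[[0,0,0],[0,0,-0.07],0.04],[[0,0,0],[0,0,-0.11],0.04],[[0,0,0],[-0.01,-0.02,-0.14],0.04],[[0,0,0],[-0.02,-0.06,-0.14],0.04],[[0,0,0],[-0.04,-0.1,-0.14],0.04],[[0,0,0],[-0.055,-0.14,-0.14],0.04],[[0,0,0],[-0.07,-0.18,-0.14],0.04]]'

```text
clock: 3.15
position: [0.6144, -0.0405, 0.1523]
ee_rot: [0.165, 0.986, 0.001, 0.001]
ft_force: [0.9, -0.3, -1.5]
grip_width: 0.65
grasp_force: 43.2
```

Call:
jog_arm --plan '[[[0,0,0],[-0.015,-0.035,0],0.04],[[0,0,0],[-0.03,-0.07,0],0.04],[[0,0,0],[-0.045,-0.11,0],0.04],[[0,0,0],[-0.06,-0.15,0],0.04],[[0,0,0],[-0.075,-0.19,0],0.04],[[0,0,0],[-0.089,-0.222,0],0.04],[[0,0,0],[-0.089,-0.222,0],0.04],[[0,0,0],[-0.089,-0.222,0],0.04]]'

```text
clock: 3.82
position: [0.6249, -0.2813, 0.1515]
ee_rot: [0.168, 0.986, -0.001, 0.001]
ft_force: [1.0, 1.3, -0.8]
grip_width: 0.645
grasp_force: 43.2
```

Run:
```python
from h import *
from workcell import *
c=camera("wrist");cv2.imwrite("pics/w2.png",c["img"][:,:,::-1])
o,p,r=cur();print(p,o["grip_width"],o["grasp_force"])
print(proj(c,[[.6275,-.2823,.003],[.6275,-.2823,.011]]))
print(move(p,r,[.6275,-.2825,.017]),r.as_quat())
m=cv2.inRange(c["img"],(180,180,0),(255,255,150));n,l,st,ce=cv2.connectedComponentsWithStats(m)
print([(st[i].tolist(),ce[i].round(1).tolist()) for i in range(1,n) if st[i,4]>300])
```

```text
[ 0.62565322 -0.27852979  0.1512679 ] 0.6477091001567902 43.203493282198906
[[255.09991763 181.46105886]
 [255.10821491 183.42461432]]
([0.0, 0.0, 0.0], [-0.0029, -0.0032, 0.1343]) [1.66480651e-01 9.86044579e-01 9.28790895e-05 5.22663873e-04]
[([116, 11, 90, 87, 4384], [161.0, 54.6]), ([396, 103, 108, 55, 5183], [448.2, 130.0]), ([224, 167, 66, 34, 1141], [254.7, 185.4])]
```

View pics/w2.png

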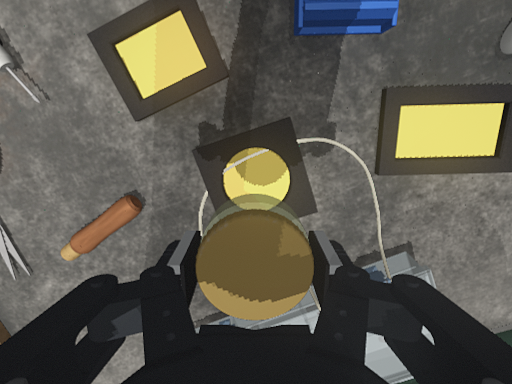

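Nest recess centre is near (257,182), predicted (255,182), so the pot is aligned. Lowering it now.

Call:
jog_arm --plan '[[[0,0,0],[-0.002,-0.001,0.03],0.04],[[0,0,0],[-0.002,-0.001,0.06],0.04],[[0,0,0],[-0.002,-0.001,0.09],0.04],[[0,0,0],[-0.002,-0.001,0.115],0.04],[[0,0,0],[-0.002,-0.001,0.128],0.04],[[0,0,0],[-0.002,-0.001,0.134],0.04],[[0,0,0],[-0.002,-0.001,0.134],0.04],[[0,0,0],[-0.002,-0.001,0.134],0.04]]'

```text
clock: 4.53
position: [0.6285, -0.2785, 0.018]
ee_rot: [0.165, 0.986, 0.0, 0.001]
ft_force: [0.6, 0.0, -0.3]
grip_width: 0.645
grasp_force: 43.2
```

Call:
jog_arm --plan '[[[0,0,0],[0,-0.003,0],0.04],[[0,0,0],[0,-0.003,0.002],0.04],[[0,0,0],[0,-0.003,0.002],0.085],[[0,0,0],[0,-0.003,0.002],0.085],[[0,0,0],[0,-0.003,0.002],0.085],[[0,0,0],[0,-0.003,0.002],0.085]]'

```text
clock: 5.03
position: [0.6264, -0.2821, 0.0146]
ee_rot: [0.166, 0.986, 0.0, 0.0]
ft_force: [0.6, 0.4, -0.4]
grip_width: 0.993
grasp_force: 0.0
```

Call:
jog_arm --plan '[[[0,0,0],[0,0,-0.01],0.085],[[0,0,0],[0,0,-0.04],0.085],[[0,0,0],[0,0,-0.08],0.085],[[0,0,0],[0,0,-0.12],0.085],[[0,0,0],[0,0,-0.16],0.085],[[0,0,0],[0,0,-0.16],0.085]]'

```text
clock: 5.53
position: [0.6295, -0.2842, 0.185]
ee_rot: [0.166, 0.986, -0.001, 0.007]
ft_force: [1.0, -0.6, 0.3]
grip_width: 0.995
grasp_force: 0.0
```

Run:
```python
from h import *
from workcell import *
c=camera("wrist");cv2.imwrite("pics/w3.png",c["img"][:,:,::-1])
o,p,r=cur();print(p)
print(proj(c,[[.6275,-.2823,.003],[.6275,-.2823,.039]]))
for T in([.45,-.12,.28],[.45,.25,.28],[.461,.425,.12]): print(move(p,r,T,-.5))
```

```text
[ 0.62843933 -0.28352869  0.18082496]
[[255.93772034 167.75884843]
 [256.10871769 175.30192973]]
([0.006, 0.008, 1.246], [0.2212, 0.0962, -0.1012])
([0.006, 0.008, 1.246], [0.3422, 0.4458, -0.1024])
([0.006, 0.008, 1.246], [0.3905, 0.6148, 0.0572])
```

View pics/w3.png

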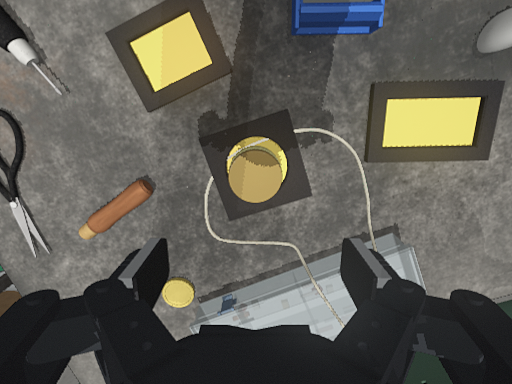

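Pot is seated: lid at (255,176), exactly where projected. Next, the compound bar, returning by the far side.

Call:
jog_arm --plan '[[[0,0,0.12],[0.013,0.036,0],0.085],[[0,0,0.24],[0.026,0.072,0],0.085],[[0,0,0.36],[0.04,0.11,0],0.085],[[0,0,0.48],[0.054,0.15,0],0.085],[[0,0,0.6],[0.068,0.188,0],0.085],[[0,0,0.72],[0.082,0.226,0],0.085],[[0,0,0.84],[0.095,0.264,0],0.085],[[0,0,0.96],[0.11,0.3,0],0.085]]'

```text
clock: 6.25
position: [0.6199, 0.0388, 0.1743]
ee_rot: [0.604, 0.797, 0.0, -0.0]
ft_force: [0.7, 0.3, -0.2]
grip_width: 0.994
grasp_force: 0.0
```

Run:
```python
from h import *
o,p,r=cur();print(p,yang(r),o["joint_pos"].round(2))
for T in([.61,.17,.16],[.461,.425,.12]): print(move(p,r,T,-.5))
```

```text
[0.61990086 0.03875886 0.17430361] 15.756036713694938 [-0.53  0.38  0.51  1.57 -0.19  1.24  0.28]
([-0.0, -0.0, 0.284], [0.129, 0.0261, 0.0143])
([-0.0, -0.0, 0.284], [0.4149, -0.048, 0.0544])
```

Call:
jog_arm --plan '[[[0,0,0.1],[0.04,0.008,0.005],0.085],[[0,0,0.2],[0.08,0.016,0.01],0.085],[[0,0,0.284],[0.12,0.024,0.014],0.085],[[0,0,0.284],[0.16,0.018,0.02],0.085],[[0,0,0.284],[0.2,0.01,0.025],0.085],[[0,0,0.284],[0.24,0,0.03],0.085],[[0,0,0.284],[0.28,-0.012,0.035],0.085],[[0,0,0.284],[0.315,-0.022,0.04],0.085]]'

```text
clock: 6.92
position: [0.5099, 0.3353, 0.134]
ee_rot: [0.708, 0.706, -0.0, -0.0]
ft_force: [1.3, 0.0, 0.3]
grip_width: 0.996
grasp_force: 0.0
```

Call:
jog_arm --plan '[[[0,0,0],[0.035,0,0],0.085],[[0,0,0],[0.07,0,0],0.085],[[0,0,0],[0.08,0,0],0.085],[[0,0,0],[0.08,0,0],0.085]]'

```text
clock: 7.25
position: [0.5103, 0.4169, 0.1336]
ee_rot: [0.706, 0.708, -0.0, -0.001]
ft_force: [-0.9, 0.3, 1.0]
grip_width: 0.994
grasp_force: 0.0
```

Run:
```python
from h import *
from workcell import *
c=camera("wrist");cv2.imwrite("pics/w4.png",c["img"][:,:,::-1])
o,p,r=cur();print(p,yang(r),o["joint_pos"].round(2))
a=np.radians(-.7);ex=np.array([np.cos(a),np.sin(a)]);ey=np.array([-ex[1],ex[0]]);b=np.array([.461,.4247])
print(proj(c,[[*(b+sx*.0195*ex+sy*.0445*ey),.031] for sx,sy in((1,1),(1,-1),(-1,-1),(-1,1))]).round())
print(move(p,r,[.461,.4247,.009],-.7))
```

```text
[0.51152482 0.41403318 0.13373475] -0.06490886462901048 [-1.05  0.49  0.4   1.5  -0.2   1.19 -0.61]
[[219. 129.]
 [221. 230.]
 [178. 229.]
 [172. 129.]]
([-0.001, 0.001, 0.011], [0.0107, -0.0504, 0.1248])
```

View pics/w4.png

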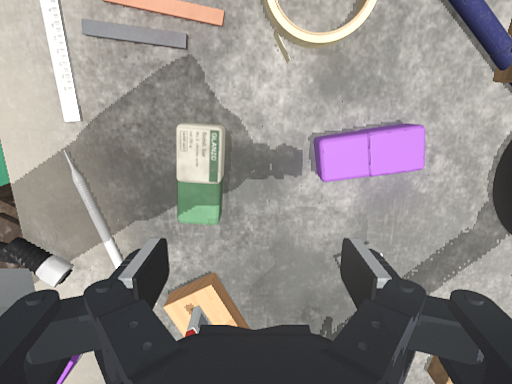

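The bar sits within about 3–5 mm of prediction (corners at (177,124), (225,126), (220,223)), with the purple one well to the right. Descending.

Call:
jog_arm --plan '[[[0,0,0.011],[0.006,-0.025,0.03],0.085],[[0,0,0.011],[0.013,-0.05,0.06],0.085],[[0,0,0.011],[0.013,-0.05,0.075],0.085],[[0,0,0.011],[0.013,-0.05,0.075],0.085],[[0,0,0.011],[0.013,-0.05,0.075],0.085]]'

```text
clock: 7.72
position: [0.4632, 0.4243, 0.0596]
ee_rot: [0.713, 0.701, -0.001, 0.001]
ft_force: [0.7, 0.4, 1.8]
grip_width: 0.997
grasp_force: 0.0
```

Run:
```python
from h import *
o,p,r=cur();print(p,yang(r)); print(move(p,r,[.462,.427,.010],-.7))
```

```text
[0.46323827 0.42430618 0.05958615] -0.9407014598385859
([-0.0, 0.002, -0.004], [0.0027, -0.0013, 0.0496])
```

Call:
jog_arm --plan '[[[0,0,0],[0.002,-0.001,0.025],0.085],[[0,0,0],[0.002,-0.001,0.042],0.085],[[0,0,0],[0.002,-0.001,0.049],0.085],[[0,0,0],[0.002,-0.001,0.049],0.02],[[0,0,0],[0.002,-0.001,0.049],0.02],[[0,0,0],[0.002,-0.001,0.049],0.02],[[0,0,0],[0.002,-0.001,0.049],0.02],[[0,0,0],[0.002,-0.001,0.049],0.02]]' --force 60

```text
clock: 8.38
position: [0.4626, 0.4289, 0.0125]
ee_rot: [0.712, 0.702, 0.001, -0.0]
ft_force: [-0.1, -2.4, 7.6]
grip_width: 0.436
grasp_force: 60.2
```

Call:
jog_arm --plan '[[[0,0,0],[0,0,0],0.02],[[0,0,0],[0,0,0],0.02],[[0,0,0],[0,0,0],0.02],[[0,0,0],[0,0,-0.03],0.02],[[0,0,0],[0,0,-0.06],0.02],[[0,0,0],[0,0,-0.1],0.02],[[0,0,0],[0,0,-0.14],0.02],[[0,0,0],[0,0,-0.15],0.02]]'

```text
clock: 9.05
position: [0.4638, 0.4299, 0.1683]
ee_rot: [0.712, 0.702, 0.005, -0.0]
ft_force: [1.4, 0.5, -0.7]
grip_width: 0.437
grasp_force: 60.5
```

Run:
```python
from h import *
o,p,r=cur();print(p,yang(r),o["joint_pos"].round(2))
for T in([.615,.17,.16],[.62,-.03,.16],[.6415,-.0914,.10]): print(move(p,r,T,-17.8))
```

```text
[0.46383018 0.42991804 0.16830708] -0.8634605019483904 [-1.14  0.39  0.41  1.55 -0.16  1.22 -0.71]
([0.005, -0.008, 0.296], [-0.2577, 0.155, 0.0073])
([0.005, -0.008, 0.296], [-0.4576, 0.163, 0.0059])
([0.005, -0.008, 0.296], [-0.5191, 0.1851, 0.0656])
```

Call:
jog_arm --plan '[[[0,0,0.03],[-0.034,0.02,0],0.02],[[0,0,0.07],[-0.067,0.04,0],0.02],[[0,0,0.11],[-0.1,0.06,0],0.02],[[0,0,0.15],[-0.133,0.08,0],0.02],[[0,0,0.19],[-0.166,0.1,0],0.02],[[0,0,0.23],[-0.199,0.12,0],0.02],[[0,0,0.27],[-0.232,0.14,0],0.02],[[0,0,0.296],[-0.26,0.155,0],0.02]]'

```text
clock: 9.72
position: [0.6139, 0.163, 0.161]
ee_rot: [0.809, 0.588, 0.0, 0.0]
ft_force: [0.5, 0.6, -1.8]
grip_width: 0.44
grasp_force: 60.3
```

Run:
```python
from h import *
o,p,r=cur();print(p,yang(r))
for T in([.62,-.03,.16],[.6415,-.0914,.12]): print(move(p,r,T,-17.8))
```

```text
[0.61387568 0.16298223 0.16104467] -18.004349666313065
([0.001, -0.0, -0.004], [-0.1816, 0.0655, 0.0011])
([0.001, -0.0, -0.004], [-0.2334, 0.1049, 0.0411])
```

Call:
jog_arm --plan '[[[0,0,0],[-0.036,0.014,0],0.02],[[0,0,0],[-0.072,0.028,0],0.02],[[0,0,0],[-0.108,0.042,0],0.02],[[0,0,0],[-0.144,0.056,0],0.02],[[0,0,0],[-0.18,0.07,0],0.02],[[0,0,0],[-0.21,0.09,0.02],0.02],[[0,0,0],[-0.233,0.105,0.04],0.02],[[0,0,0],[-0.233,0.105,0.04],0.02]]'

```text
clock: 10.38
position: [0.6393, -0.0956, 0.1173]
ee_rot: [0.81, 0.586, -0.003, 0.0]
ft_force: [-0.8, -0.7, -2.3]
grip_width: 0.44
grasp_force: 60.5
```

Call:
jog_arm --plan '[[[0,0,0],[0,0,0],0.02],[[0,0,0],[0,0,0],0.02]]'

```text
clock: 10.55
position: [0.6416, -0.0872, 0.1207]
ee_rot: [0.808, 0.589, 0.0, -0.0]
ft_force: [1.1, 0.5, -1.4]
grip_width: 0.434
grasp_force: 60.5
```

Run:
```python
from h import *
from workcell import *
c=camera("wrist");cv2.imwrite("pics/w5.png",c["img"][:,:,::-1])
o,p,r=cur();print(p,yang(r))
def rect(b,a,w,l,z):
    a=np.radians(a);ex=np.array([np.cos(a),np.sin(a)]);ey=np.array([-ex[1],ex[0]])
    return proj(c,[[*(np.array(b)+sx*w/2*ex+sy*l/2*ey),z] for sx,sy in((1,1),(1,-1),(-1,-1),(-1,1))]).round().tolist()
print("recess",rect([.6415,-.0914],-17.9,.051,.101,.011))
print("bar",rect(p[:2],yang(r),.039,.089,p[2]-.0125+.031))
print(move(p,r,[.6415,-.0914,.017],-17.9))
```

```text
[ 0.64187763 -0.0864285   0.12105967] -17.697356477335205
recess [[286.0, 135.0], [283.0, 244.0], [229.0, 244.0], [226.0, 135.0]]
bar [[301.0, 165.0], [294.0, 338.0], [217.0, 338.0], [209.0, 166.0]]
([0.001, -0.001, 0.004], [-0.005, 0.0011, 0.1041])
```

View pics/w5.png

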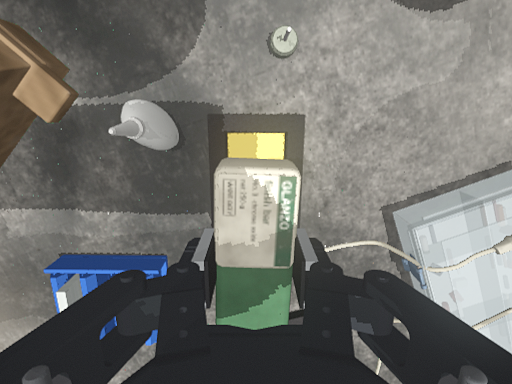

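Bar's far edge at v=158 and the recess edge at v=131 both sit about 4–7 px above prediction, which is a common camera bias. Their relative alignment is good, so I'll lower the bar.

Call:
jog_arm --plan '[[[0,0,0.002],[-0.005,0.001,0.03],0.02],[[0,0,0.002],[-0.005,0.001,0.06],0.02],[[0,0,0.002],[-0.005,0.001,0.08],0.02],[[0,0,0.002],[-0.005,0.001,0.09],0.02],[[0,0,0.002],[-0.005,0.001,0.09],0.02],[[0,0,0.002],[-0.005,0.001,0.09],0.02]]'

```text
clock: 11.1
position: [0.6415, -0.092, 0.0315]
ee_rot: [0.808, 0.589, 0.0, 0.0]
ft_force: [0.9, 0.0, -1.9]
grip_width: 0.44
grasp_force: 60.5
```

Run:
```python
from h import *
o,p,r=cur();print(p,yang(r))
print(move(p,r,[.6415,-.0914,.017],-17.9))
```

```text
[ 0.64150298 -0.09204665  0.03148568] -17.825775517209415
([0.001, -0.001, 0.001], [0.0006, -0.0002, 0.0145])
```

Call:
jog_arm --plan '[[[0,0,0],[0,0,0.008],0.02],[[0,0,0],[0,0,0.015],0.02],[[0,0,0],[0,0,0.015],0.02],[[0,0,0],[0,0,0.015],0.02],[[0,0,0],[0,0,0.015],0.065],[[0,0,0],[0,0,0.015],0.065],[[0,0,0],[0,0,0.015],0.065],[[0,0,0],[0,0,0.015],0.065]]'

```text
clock: 11.77
position: [0.641, -0.0929, 0.0157]
ee_rot: [0.809, 0.588, 0.0, 0.0]
ft_force: [0.2, 0.5, -0.2]
grip_width: 0.765
grasp_force: 0.0
```

Call:
jog_arm --plan '[[[0,0,0],[0,0,-0.01],0.065],[[0,0,0],[0,0,-0.04],0.065],[[0,0,0],[0,0,-0.08],0.085],[[0,0,0],[0,0,-0.12],0.085],[[0,0,0],[0,0,-0.145],0.085],[[0,0,0],[0,0,-0.145],0.085],[[0,0,0],[0,0,-0.145],0.085]]'

```text
clock: 12.35
position: [0.6417, -0.0931, 0.1628]
ee_rot: [0.809, 0.588, 0.002, 0.001]
ft_force: [-0.5, -0.1, 0.3]
grip_width: 0.993
grasp_force: 0.0
```

Run:
```python
from h import *
from workcell import *
c=camera("wrist");cv2.imwrite("pics/w6.png",c["img"][:,:,::-1])
o,p,r=cur();print(p,yang(r))
for T in([.615,.06,.16],[.618,.20,.16],[.6272,.3163,.10]):print(move(p,r,T,30.1))
```

```text
[ 0.64086246 -0.09282029  0.16096886] -17.896324075868034
([0.001, -0.0, -0.838], [0.1375, -0.0716, 0.001])
([0.001, -0.0, -0.838], [0.2716, -0.1117, 0.0011])
([0.001, -0.0, -0.838], [0.3851, -0.1388, 0.0611])
```

View pics/w6.png

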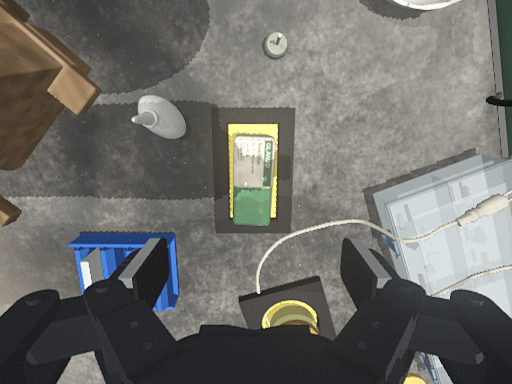

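The bar is in the recess with yellow visible on three sides. I'll check it is level by comparing predicted top corners.

Run:
```python
from h import *
from workcell import *
c=camera("wrist")
def rect(b,a,w,l,z):
    a=np.radians(a);ex=np.array([np.cos(a),np.sin(a)]);ey=np.array([-ex[1],ex[0]])
    return proj(c,[[*(np.array(b)+sx*w/2*ex+sy*l/2*ey),z] for sx,sy in((1,1),(1,-1),(-1,-1),(-1,1))]).round().tolist()
print(rect([.641,-.0929],-17.9,.039,.089,.034)); print(rect([.6415,-.0914],-17.9,.051,.101,.011)); print(rect([.6415,-.0914],-17.9,.082,.132,.011))
```

```text
[[276.0, 136.0], [275.0, 227.0], [235.0, 227.0], [233.0, 136.0]]
[[281.0, 126.0], [279.0, 222.0], [231.0, 222.0], [229.0, 126.0]]
[[297.0, 109.0], [293.0, 236.0], [217.0, 236.0], [212.0, 109.0]]
```

Call:
jog_arm --plan '[[[0,0,-0.11],[0.032,-0.017,0],0.085],[[0,0,-0.22],[0.064,-0.034,0],0.085],[[0,0,-0.33],[0.1,-0.052,0],0.085],[[0,0,-0.44],[0.137,-0.071,0],0.085],[[0,0,-0.55],[0.172,-0.082,0],0.085],[[0,0,-0.66],[0.207,-0.093,0],0.085],[[0,0,-0.77],[0.242,-0.103,0],0.085],[[0,0,-0.838],[0.276,-0.112,0],0.085]]'

```text
clock: 13.12
position: [0.6178, 0.2061, 0.159]
ee_rot: [0.496, 0.868, -0.001, -0.001]
ft_force: [-0.2, 0.1, 0.3]
grip_width: 0.994
grasp_force: 0.0
```

Run:
```python
from h import *
o,p,r=cur();print(p,yang(r))
print(move(p,r,[.6272,.3163,.10],30.1))
```

```text
[0.61782856 0.20613565 0.15895162] 30.490137713189732
([-0.002, -0.001, 0.007], [0.0901, 0.0641, 0.0589])
```

The bar's corners match prediction, so it lies flat. On to the insert.

Call:
jog_arm --plan '[[[0,0,0],[0.03,0.021,0.02],0.085],[[0,0,0],[0.06,0.042,0.04],0.085],[[0,0,0],[0.09,0.064,0.06],0.085],[[0,0,0],[0.09,0.064,0.06],0.085],[[0,0,0],[0.09,0.064,0.06],0.085],[[0,0,0],[0.09,0.064,0.06],0.085]]'

```text
clock: 13.62
position: [0.6288, 0.3133, 0.0989]
ee_rot: [0.499, 0.866, -0.001, -0.0]
ft_force: [1.0, -1.1, -0.1]
grip_width: 0.998
grasp_force: 0.0
```

Run:
```python
from h import *
from workcell import *
c=camera("wrist");cv2.imwrite("pics/w7.png",c["img"][:,:,::-1])
o,p,r=cur();print(p,yang(r))
def rect(b,a,w,l,z):
    a=np.radians(a);ex=np.array([np.cos(a),np.sin(a)]);ey=np.array([-ex[1],ex[0]])
    return proj(c,[[*(np.array(b)+sx*w/2*ex+sy*l/2*ey),z] for sx,sy in((1,1),(1,-1),(-1,-1),(-1,1))]).round().tolist()
print(rect([.6272,.3163],30.1,.040,.056,.024))
print(move(p,r,[.6272,.3163,.008],30.1))
```

```text
[0.6295041  0.31247251 0.09995201] 30.025458240480454
[[282.0, 160.0], [281.0, 230.0], [231.0, 230.0], [229.0, 161.0]]
([-0.001, 0.001, -0.001], [0.0046, 0.0, 0.0919])
```

View pics/w7.png

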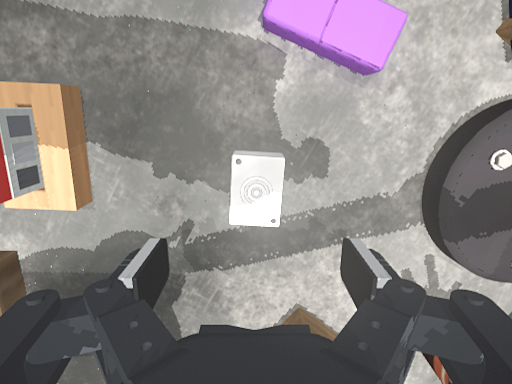

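Insert at about (257,190), 5 px off prediction (the usual bias) and turned about 2°. Descending.

Call:
jog_arm --plan '[[[0,0,0.03],[0.005,0,0.03],0.085],[[0,0,0.03],[0.005,0,0.06],0.085],[[0,0,0.03],[0.005,0,0.08],0.085],[[0,0,0.03],[0.005,0,0.092],0.085],[[0,0,0.03],[0.005,0,0.092],0.085],[[0,0,0.03],[0.005,0,0.092],0.02],[[0,0,0.03],[0.005,0,0.092],0.02],[[0,0,0.03],[0.005,0,0.092],0.02]]' --force 60

```text
clock: 14.33
position: [0.6281, 0.3187, 0.0106]
ee_rot: [0.512, 0.859, 0.001, 0.001]
ft_force: [-0.2, -0.6, 0.6]
grip_width: 0.603
grasp_force: 0.0
```

Call:
jog_arm --plan '[[[0,0,0],[0,0,0],0.02],[[0,0,0],[0,0,0],0.02],[[0,0,0],[0,0,0],0.02],[[0,0,0],[0,0,0],0.02],[[0,0,0],[0,0,0],0.02]]'

```text
clock: 14.75
position: [0.628, 0.3189, 0.0105]
ee_rot: [0.512, 0.859, 0.001, 0.001]
ft_force: [-0.8, 0.0, 6.9]
grip_width: 0.449
grasp_force: 62.1
```

Call:
jog_arm --plan '[[[0,0,0],[0,0,-0.03],0.02],[[0,0,0],[0,0,-0.07],0.02],[[0,0,0],[0,0,-0.11],0.02],[[0,0,0],[0,0,-0.15],0.02],[[0,0,0],[0,0,-0.15],0.02]]'

```text
clock: 15.17
position: [0.6305, 0.3198, 0.1688]
ee_rot: [0.512, 0.859, 0.006, 0.003]
ft_force: [2.1, 0.1, 0.7]
grip_width: 0.449
grasp_force: 61.2
```

Run:
```python
from h import *
o,p,r=cur();print(p,yang(r),o["joint_pos"].round(2))
for T in([.62,.16,.16],[.63,-.03,.16],[.487,-.3255,.10]):print(move(p,r,T,5))
```

```text
[0.63049294 0.31983208 0.16884608] 28.380400865249538 [-0.79  0.56  0.38  1.33 -0.2   1.28  0.09]
([0.013, -0.003, 0.408], [-0.1356, -0.0853, 0.0076])
([0.013, -0.003, 0.408], [-0.3076, -0.1668, 0.0064])
([0.013, -0.003, 0.408], [-0.4996, -0.4339, 0.0627])
```

Call:
jog_arm --plan '[[[0,0,0.05],[-0.034,-0.021,0],0.02],[[0,0,0.1],[-0.068,-0.042,0],0.02],[[0,0,0.15],[-0.102,-0.064,0],0.02],[[0,0,0.2],[-0.136,-0.085,0],0.02],[[0,0,0.25],[-0.17,-0.102,0],0.02],[[0,0,0.3],[-0.205,-0.118,0],0.02],[[0,0,0.36],[-0.24,-0.135,0],0.02],[[0,0,0.408],[-0.275,-0.151,0],0.02]]'

```text
clock: 15.83
position: [0.6245, 0.0029, 0.1589]
ee_rot: [0.677, 0.736, 0.0, 0.0]
ft_force: [1.3, -0.2, -2.8]
grip_width: 0.45
grasp_force: 61.1
```

Run:
```python
from h import *
o,p,r=cur();print(p,yang(r))
for T in([.63,-.07,.16],[.487,-.3255,.10]):print(move(p,r,T,5))
```

```text
[0.62446439 0.00290855 0.15889851] 4.847333434294217
([0.001, -0.001, -0.003], [-0.0731, -0.0006, -0.0011])
([0.001, -0.001, -0.003], [-0.3157, -0.1648, 0.0586])
```

Call:
jog_arm --plan '[[[0,0,0],[-0.04,0,0],0.02],[[0,0,0],[-0.075,-0.005,0],0.02],[[0,0,0],[-0.11,-0.025,0],0.02],[[0,0,0],[-0.145,-0.045,0],0.02],[[0,0,0],[-0.18,-0.068,0],0.02],[[0,0,0],[-0.215,-0.09,0],0.02],[[0,0,0],[-0.25,-0.112,0],0.02],[[0,0,0],[-0.285,-0.138,0.02],0.02]]'

```text
clock: 16.5
position: [0.5155, -0.2897, 0.1442]
ee_rot: [0.676, 0.737, 0.001, 0.003]
ft_force: [1.4, -0.9, -2.4]
grip_width: 0.448
grasp_force: 61.2
```

Call:
jog_arm --plan '[[[0,0,0],[-0.03,-0.026,0.03],0.02],[[0,0,0],[-0.03,-0.026,0.04],0.02],[[0,0,0],[-0.03,-0.026,0.04],0.02],[[0,0,0],[-0.03,-0.026,0.04],0.02],[[0,0,0],[-0.03,-0.026,0.04],0.02]]'

```text
clock: 16.92
position: [0.4934, -0.3176, 0.102]
ee_rot: [0.675, 0.738, 0.001, 0.001]
ft_force: [-0.5, -1.2, -1.8]
grip_width: 0.445
grasp_force: 61.1
```

Run:
```python
from h import *
from workcell import *
c=camera("wrist");cv2.imwrite("pics/w8.png",c["img"][:,:,::-1])
o,p,r=cur();print(p,yang(r))
def rect(b,a,w,l,z):
    a=np.radians(a);ex=np.array([np.cos(a),np.sin(a)]);ey=np.array([-ex[1],ex[0]])
    return proj(c,[[*(np.array(b)+sx*w/2*ex+sy*l/2*ey),z] for sx,sy in((1,1),(1,-1),(-1,-1),(-1,1))]).round().tolist()
print("tile",rect([.488,-.3255],5,.082,.098,.011),"rec",rect([.488,-.3255],5,.052,.068,.011))
print("ins",rect(p[:2],yang(r),.040,.056,p[2]-.0105+.025))
print(move(p,r,[.488,-.3255,.0145],5))
```

```text
[ 0.49364142 -0.31749739  0.1021946 ] 5.152085602422579
tile [[299.0, 144.0], [294.0, 256.0], [201.0, 256.0], [195.0, 144.0]] rec [[280.0, 163.0], [278.0, 240.0], [218.0, 240.0], [215.0, 163.0]]
ins [[300.0, 202.0], [296.0, 306.0], [217.0, 307.0], [212.0, 202.0]]
([0.002, 0.0, 0.003], [-0.0074, -0.0065, 0.0877])
```

View pics/w8.png

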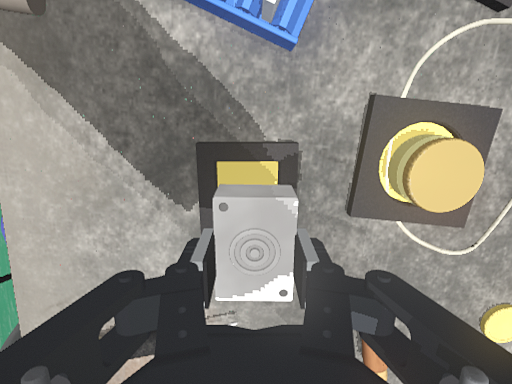

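Insert's top edge is at v≈197 (predicted 202) and the tile edge at v=142 (predicted 144), so it is aligned within about 2 mm. Lowering it.

Call:
jog_arm --plan '[[[0,0,0.002],[-0.008,-0.0065,0.025],0.02],[[0,0,0.002],[-0.008,-0.0065,0.05],0.02],[[0,0,0.002],[-0.008,-0.0065,0.07],0.02],[[0,0,0.002],[-0.008,-0.0065,0.075],0.02],[[0,0,0.002],[-0.008,-0.0065,0.075],0.02],[[0,0,0.002],[-0.008,-0.0065,0.075],0.02]]'

```text
clock: 17.47
position: [0.4874, -0.3269, 0.0274]
ee_rot: [0.676, 0.737, 0.0, 0.001]
ft_force: [1.1, -0.1, -0.9]
grip_width: 0.444
grasp_force: 61.1
```

Run:
```python
from h import *
o,p,r=cur();print(p,yang(r))
print(move(p,r,[.488,-.3262,.0145],5))
```

```text
[ 0.4873696  -0.32692292  0.02736559] 4.972826277163246
([0.001, 0.001, -0.0], [0.0007, 0.0007, 0.0129])
```

Call:
jog_arm --plan '[[[0,0,0],[0,0,0.007],0.02],[[0,0,0],[0,0,0.013],0.02],[[0,0,0],[0,0,0.013],0.02],[[0,0,0],[0,0,0.013],0.02],[[0,0,0],[0,0,0.013],0.065],[[0,0,0],[0,0,0.013],0.065],[[0,0,0],[0,0,0.013],0.065],[[0,0,0],[0,0,0.013],0.065]]'

```text
clock: 18.13
position: [0.4861, -0.3271, 0.0131]
ee_rot: [0.676, 0.737, 0.0, -0.0]
ft_force: [-0.8, 0.2, 0.3]
grip_width: 0.76
grasp_force: 0.0
```

Call:
jog_arm --plan '[[[0,0,0],[0,0,-0.01],0.065],[[0,0,0],[0,0,-0.04],0.065],[[0,0,0],[0,0,-0.08],0.085],[[0,0,0],[0,0,-0.12],0.085],[[0,0,0],[0,0,-0.145],0.085],[[0,0,0],[0,0,-0.145],0.085],[[0,0,0],[0,0,-0.145],0.085]]'

```text
clock: 18.72
position: [0.4869, -0.3276, 0.1603]
ee_rot: [0.676, 0.737, 0.001, 0.002]
ft_force: [-0.5, 0.5, -0.2]
grip_width: 0.999
grasp_force: 0.0
```

Run:
```python
from h import *
from workcell import *
c=camera("wrist");cv2.imwrite("pics/w9.png",c["img"][:,:,::-1])
o,p,r=cur();print(p,yang(r))
def rect(b,a,w,l,z):
    a=np.radians(a);ex=np.array([np.cos(a),np.sin(a)]);ey=np.array([-ex[1],ex[0]])
    return proj(c,[[*(np.array(b)+sx*w/2*ex+sy*l/2*ey),z] for sx,sy in((1,1),(1,-1),(-1,-1),(-1,1))]).round().tolist()
print("rec",rect([.488,-.3255],5,.052,.068,.011))
print("ins",rect([.4874,-.3269],5,.040,.056,.028))
for T in([.62,-.08,.16],[.62,.15,.16],[.463,.258,.16]):print(move(p,r,T,27))
```

```text
[ 0.48621365 -0.32698867  0.15865616] 4.906758613735521
rec [[282.0, 142.0], [280.0, 207.0], [231.0, 208.0], [229.0, 143.0]]
ins [[276.0, 152.0], [275.0, 209.0], [235.0, 209.0], [234.0, 152.0]]
([0.001, 0.0, -0.386], [0.2346, 0.1544, -0.0012])
([0.001, 0.0, -0.386], [0.4638, 0.1741, -0.0011])
([0.001, 0.0, -0.386], [0.5848, 0.0269, -0.0013])
```

View pics/w9.png

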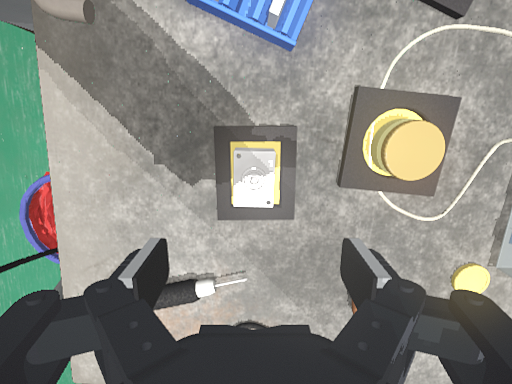

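Insert is in its recess at about (255,178), with yellow all round. One view is left, so I'll use image code to refine the plate's position.

Call:
jog_arm --plan '[[[0,0,0],[0.034,0.022,0],0.05],[[0,0,0],[0.068,0.044,0],0.05],[[0,0,0],[0.102,0.066,0],0.05],[[0,0,0],[0.136,0.089,0],0.05],[[0,0,-0.05],[0.17,0.111,0],0.05],[[0,0,-0.1],[0.203,0.133,0],0.05],[[0,0,-0.15],[0.235,0.154,0],0.05],[[0,0,-0.2],[0.275,0.158,0],0.05]]'

```text
clock: 19.43
position: [0.6212, -0.0383, 0.1564]
ee_rot: [0.598, 0.801, -0.001, -0.0]
ft_force: [0.5, -0.1, -0.3]
grip_width: 0.583
grasp_force: 0.0
```

Run:
```python
from h import *
o,p,r=cur();print(p,yang(r))
for T in([.62,.17,.16],[.464,.258,.16]):print(move(p,r,T,27.5))
```

```text
[ 0.62116334 -0.03831233  0.15643121] 16.48082896743704
([-0.002, 0.001, -0.192], [0.2001, 0.058, -0.0038])
([-0.002, 0.001, -0.192], [0.3287, -0.0667, -0.0037])
```

Call:
jog_arm --plan '[[[0,0,-0.06],[0.038,0.011,0],0.05],[[0,0,-0.12],[0.076,0.022,0],0.05],[[0,0,-0.19],[0.114,0.033,0],0.05],[[0,0,-0.19],[0.152,0.044,0],0.05],[[0,0,-0.19],[0.19,0.055,0],0.05],[[0,0,-0.19],[0.222,0.04,0],0.05],[[0,0,-0.19],[0.25,0.01,0],0.05],[[0,0,-0.19],[0.278,-0.018,0],0.05]]'

```text
clock: 20.1
position: [0.5222, 0.223, 0.156]
ee_rot: [0.52, 0.854, -0.002, -0.001]
ft_force: [0.0, 0.3, 0.3]
grip_width: 0.587
grasp_force: 0.0
```

Call:
jog_arm --plan '[[[0,0,0],[0.025,-0.024,0],0.05],[[0,0,0],[0.05,-0.049,0],0.05],[[0,0,0],[0.05,-0.049,0],0.05],[[0,0,0],[0.05,-0.049,0],0.05],[[0,0,0],[0.05,-0.049,0],0.05]]'

```text
clock: 20.52
position: [0.458, 0.2437, 0.1575]
ee_rot: [0.521, 0.854, -0.0, -0.0]
ft_force: [1.5, -0.2, 0.1]
grip_width: 0.59
grasp_force: 0.0
```

Run:
```python
from h import *
from workcell import *
c=camera("wrist");cv2.imwrite("pics/w10.png",c["img"][:,:,::-1]);np.savez("w10.npz",**c)
o,p,r=cur();print(p,yang(r))
def rect(b,a,w,l,z):
    a=np.radians(a);ex=np.array([np.cos(a),np.sin(a)]);ey=np.array([-ex[1],ex[0]])
    return proj(c,[[*(np.array(b)+sx*w/2*ex+sy*l/2*ey),z] for sx,sy in((1,1),(1,-1),(-1,-1),(-1,1))]).round().tolist()
print("plate top",rect([.464,.2585],27.6,.008,.06,.078))
m=cv2.inRange(cv2.cvtColor(c["img"],cv2.COLOR_RGB2HSV),(170,150,80),(180,255,255))|cv2.inRange(cv2.cvtColor(c["img"],cv2.COLOR_RGB2HSV),(0,190,80),(5,255,255))
n,l,st,ce=cv2.connectedComponentsWithStats(m)
for i in range(1,n):
    if st[i,4]>200:
        print(st[i].tolist(),ce[i].round(1)); b=l==i
        for v in range(st[i,1],st[i,1]+st[i,3],8): u=np.where(b[v])[0]; print(v,u.min(),u.max(),c["img"][v,u].mean(0).round())
print(move(p,r,[.464,.2585,.050],27.6))
```

```text
[0.45853664 0.24338175 0.15759911] 27.18886187531318
plate top [[276.0, 148.0], [275.0, 222.0], [266.0, 222.0], [266.0, 148.0]]
([-0.001, 0.001, -0.007], [0.011, 0.0118, 0.1076])
```

Run:
```python
from h import *
c=np.load("w10.npz");im=c["img"].astype(int)
m=((im[:,:,0]-im[:,:,1]>70)&(im[:,:,1]<90)).astype(np.uint8)
n,l,st,ce=cv2.connectedComponentsWithStats(m)
for i in range(1,n):
    if st[i,4]>40:
        print(st[i].tolist(),ce[i].round(1)); b=l==i
        for v in range(st[i,1],st[i,1]+st[i,3],8): u=np.where(b[v])[0]; print(v,u.min(),u.max())
for v in(160,190,220): print(v,im[v,250:300:3].tolist())
```

```text
[268, 139, 10, 71, 89] [268.9 167.1]
139 269 276
147 268 268
155 268 268
163 268 268
171 268 268
179 268 268
187 268 268
195 268 268
203 268 268
[0, 256, 28, 21, 387] [ 13.1 264.5]
256 24 27
264 0 24
272 10 22
[0, 278, 12, 15, 88] [  3.7 283.9]
278 0 2
286 0 6
[0, 298, 14, 40, 213] [  4.4 315.4]
298 13 13
306 5 11
314 0 8
322 0 5
330 0 2
160 [[214, 170, 126], [213, 168, 126], [219, 174, 129], [220, 175, 130], [214, 169, 126], [186, 146, 116], [170, 73, 56], [241, 113, 100], [239, 111, 99], [240, 107, 96], [218, 179, 132], [211, 164, 122], [213, 168, 125], [224, 178, 132], [217, 172, 128], [216, 169, 127], [217, 170, 125]]
190 [[255, 229, 180], [255, 226, 176], [255, 229, 180], [255, 232, 182], [255, 225, 174], [187, 151, 120], [185, 80, 63], [236, 106, 93], [238, 109, 96], [236, 98, 89], [255, 225, 175], [255, 227, 177], [255, 235, 183], [255, 232, 182], [255, 226, 176], [255, 220, 171], [255, 232, 180]]
220 [[158, 149, 144], [180, 173, 165], [174, 166, 158], [174, 164, 158], [165, 154, 146], [165, 153, 145], [170, 158, 151], [161, 148, 141], [165, 153, 145], [167, 156, 148], [161, 146, 141], [168, 157, 149], [156, 142, 134], [156, 143, 135], [163, 150, 141], [159, 147, 141], [155, 142, 135]]
```

Run:
```python
from h import *
from workcell import *
c=camera("wrist");im=c["img"].astype(int);o,p,r=cur();print(p,yang(r))
for u in(269,271,273,275): 
    v=np.where((im[:260,u,0]>im[:260,u,1]*1.9))[0]; print(u,v.min(),v.max())
print([(v,im[v,273].tolist()) for v in list(range(128,146,2))+list(range(202,222,2))])
T=ray(c,[[273,145],[273,210]],.078);print(T,T.mean(0))
s=camera("side");np.savez("side2.npz",**s);im=s["img"].astype(int)
m=((im[:,:,0]>150)&(im[:,:,0]>im[:,:,1]*2.2)&(im[:,:,0]>im[:,:,2]*2.2)).astype(np.uint8)
n,l,st,ce=cv2.connectedComponentsWithStats(m);print([(st[i].tolist(),ce[i].round(1).tolist()) for i in range(1,n) if st[i,4]>25])
a=np.radians(117.5);d=np.array([np.cos(a),np.sin(a)])*.03
for b in([.464,.2585],[.4625,.265]): print([proj(s,[*(np.array(b)+k*d),z]).round(1).tolist() for k in(1,-1) for z in(.078,.052)])
```

```text
[0.45879593 0.2432483  0.15767712] 27.156698092552706
269 138 191
271 138 190
273 138 191
275 138 192
[(128, [255, 225, 175]), (130, [255, 230, 179]), (132, [176, 136, 101]), (134, [179, 171, 162]), (136, [179, 185, 182]), (138, [184, 73, 60]), (140, [195, 86, 74]), (142, [241, 112, 101]), (144, [238, 110, 98]), (202, [255, 153, 143]), (204, [255, 152, 142]), (206, [255, 153, 143]), (208, [255, 150, 141]), (210, [255, 150, 141]), (212, [255, 149, 139]), (214, [255, 141, 131]), (216, [166, 167, 159]), (218, [173, 163, 155]), (220, [166, 153, 146])]
[[0.45107981 0.28711922]
 [0.47553208 0.24139089]] [0.46330595 0.26425506]
[([232, 174, 9, 14, 35], [236.8, 179.7]), ([98, 197, 8, 14, 48], [100.9, 202.6]), ([31, 209, 16, 32, 220], [39.1, 224.3])]
[[[231.7, 174.4]], [[232.0, 180.9]], [[238.9, 182.2]], [[239.2, 188.7]]]
[[[231.3, 173.5]], [[231.7, 179.9]], [[238.6, 181.2]], [[238.8, 187.7]]]
```

Call:
jog_arm --plan '[[[0,0,-0.004],[0.015,0.012,0.03],0.05],[[0,0,-0.004],[0.015,0.012,0.06],0.05],[[0,0,-0.004],[0.015,0.012,0.085],0.05],[[0,0,-0.004],[0.015,0.012,0.1],0.05],[[0,0,-0.004],[0.015,0.012,0.107],0.05],[[0,0,-0.004],[0.015,0.012,0.107],0.05],[[0,0,-0.004],[0.015,0.012,0.107],0.05]]'

```text
clock: 21.25
position: [0.4625, 0.2627, 0.0515]
ee_rot: [0.519, 0.855, 0.0, 0.0]
ft_force: [-1.0, 0.1, -0.2]
grip_width: 0.584
grasp_force: 0.0
```

Call:
jog_arm --plan '[[[0,0,0],[0,0,0],0],[[0,0,0],[0,0,0],0],[[0,0,0],[0,0,0],0],[[0,0,0],[0,0,0],0],[[0,0,0],[0,0,0],0],[[0,0,0],[0,0,0],0],[[0,0,0],[0,0,0],0],[[0,0,0],[0,0,0],0]]' --force 40

```text
clock: 21.92
position: [0.4628, 0.2636, 0.052]
ee_rot: [0.519, 0.855, 0.001, 0.0]
ft_force: [4.0, 1.9, 5.7]
grip_width: 0.082
grasp_force: 41.6
```

Run:
```python
from h import *
o,p,r=cur();print(p,yang(r),o["ft_force"].round(1),o["grip_width"],o["grasp_force"])
```

```text
[0.46277831 0.26358896 0.05195991] 27.479596213566936 [4.  1.9 5.7] 0.0819329042189844 41.59828143194318
```

Call:
jog_arm --plan '[[[0,0,0],[0,0,-0.015],0],[[0,0,0],[0,0,-0.04],0],[[0,0,0],[0,0,-0.08],0],[[0,0,0],[0,0,-0.118],0],[[0,0,0],[0,0,-0.118],0],[[0,0,0],[0,0,-0.118],0]]'

```text
clock: 22.42
position: [0.4622, 0.2633, 0.1706]
ee_rot: [0.519, 0.855, 0.001, 0.0]
ft_force: [0.2, 0.6, -1.5]
grip_width: 0.086
grasp_force: 40.8
```

Run:
```python
from h import *
o,p,r=cur();print(p,yang(r),o["grip_width"],o["grasp_force"])
for T in([.615,.17,.17],[.62,-.04,.17],[.4745,-.1515,.17]):print(move(p,r,T,-17.9))
```

```text
[0.46215958 0.26329938 0.17063299] 27.480903444793757 0.08559361234471488 40.81655917922035
([0.002, -0.002, 0.792], [-0.1533, 0.0925, 0.0007])
([0.002, -0.002, 0.792], [-0.3419, 0.0001, 0.0003])
([0.002, -0.002, 0.792], [-0.3737, -0.1805, -0.0002])
```

Call:
jog_arm --plan '[[[0,0,0.1],[-0.034,0.021,0],0],[[0,0,0.2],[-0.068,0.042,0],0],[[0,0,0.3],[-0.102,0.063,0],0],[[0,0,0.4],[-0.135,0.083,0],0],[[0,0,0.5],[-0.168,0.086,0],0],[[0,0,0.6],[-0.2,0.07,0],0],[[0,0,0.7],[-0.235,0.053,0],0],[[0,0,0.792],[-0.27,0.036,0],0]]'

```text
clock: 23.08
position: [0.6169, 0.0383, 0.1666]
ee_rot: [0.81, 0.587, -0.002, -0.001]
ft_force: [0.5, -0.3, -0.8]
grip_width: 0.084
grasp_force: 40.8
```

Run:
```python
from h import *
o,p,r=cur();print(p,yang(r),o["grip_width"],o["grasp_force"])
for T in([.62,-.06,.17],[.4745,-.1515,.17],[.4745,-.1515,.13]):print(move(p,r,T,-17.9))
```

```text
[0.61692557 0.03825494 0.16658815] -18.173127899053767 0.08381909132474144 40.77962282113731
([-0.004, 0.002, -0.005], [-0.0924, 0.0336, -0.0033])
([-0.004, 0.002, -0.005], [-0.2247, -0.0762, -0.0026])
([-0.004, 0.002, -0.005], [-0.2246, -0.076, 0.0374])
```

Call:
jog_arm --plan '[[[0,0,0],[-0.036,0.013,0],0],[[0,0,0],[-0.07,0.026,0],0],[[0,0,0],[-0.1,0.03,0],0],[[0,0,0],[-0.125,0.01,0],0],[[0,0,0],[-0.15,-0.015,0],0],[[0,0,0],[-0.175,-0.035,0],0],[[0,0,0],[-0.2,-0.056,0.01],0],[[0,0,0],[-0.224,-0.076,0.03],0]]'

```text
clock: 23.75
position: [0.4755, -0.1505, 0.1386]
ee_rot: [0.809, 0.588, 0.0, -0.0]
ft_force: [2.0, -0.1, -1.7]
grip_width: 0.083
grasp_force: 40.8
```

Call:
jog_arm --plan '[[[0,0,0],[0,0,0],0],[[0,0,0],[0,0,0],0],[[0,0,0],[0,0,0],0],[[0,0,0],[0,0,0],0]]'

```text
clock: 24.08
position: [0.4777, -0.1491, 0.1388]
ee_rot: [0.808, 0.589, -0.0, -0.0]
ft_force: [0.7, 0.5, -0.9]
grip_width: 0.086
grasp_force: 40.7
```

Run:
```python
from h import *
from workcell import *
c=camera("wrist");cv2.imwrite("pics/w11.png",cv2.resize(c["img"][90:354,80:432,::-1],None,fx=2.2,fy=2.2,interpolation=cv2.INTER_CUBIC));np.savez("w11.npz",**c)
o,p,r=cur();print(p,yang(r))
def rect(b,a,w,l,z,ox=0):
    a=np.radians(a);ex=np.array([np.cos(a),np.sin(a)]);ey=np.array([-ex[1],ex[0]])
    return ((proj(c,[[*(np.array(b)+(ox+sx*w/2)*ex+sy*l/2*ey),z] for sx,sy in((1,1),(1,-1),(-1,-1),(-1,1))])-[80,90])*2.2).round().tolist()
b=[.4745,-.1515]
print("rack",rect(b,-17.9,.104,.08,.036)); print("mouth",rect(b,-17.9,.021,.072,.036))
for ox in(-.026,.026): print("pl",rect(b,-17.9,.008,.06,.048,ox))
print("held top",rect(p[:2],yang(r),.008,.06,p[2]-.046+.072),"bottom",rect(p[:2],yang(r),.008,.06,p[2]-.046))
print(move(p,r,[*b,.052],-17.9))
```

```text
[ 0.47788504 -0.14908613  0.13899431] -17.819887146883758
rack [[516.0, 127.0], [505.0, 321.0], [253.0, 321.0], [241.0, 127.0]]
mouth [[406.0, 138.0], [404.0, 312.0], [353.0, 312.0], [351.0, 138.0]]
pl [[318.0, 159.0], [322.0, 311.0], [302.0, 311.0], [296.0, 159.0]]
pl [[460.0, 159.0], [455.0, 311.0], [435.0, 311.0], [439.0, 159.0]]
held top [[408.0, 254.0], [405.0, 519.0], [368.0, 519.0], [365.0, 254.0]] bottom [[399.0, 176.0], [398.0, 358.0], [373.0, 358.0], [372.0, 176.0]]
([-0.0, 0.0, 0.001], [-0.0033, -0.0025, 0.087])
```

View pics/w11.png

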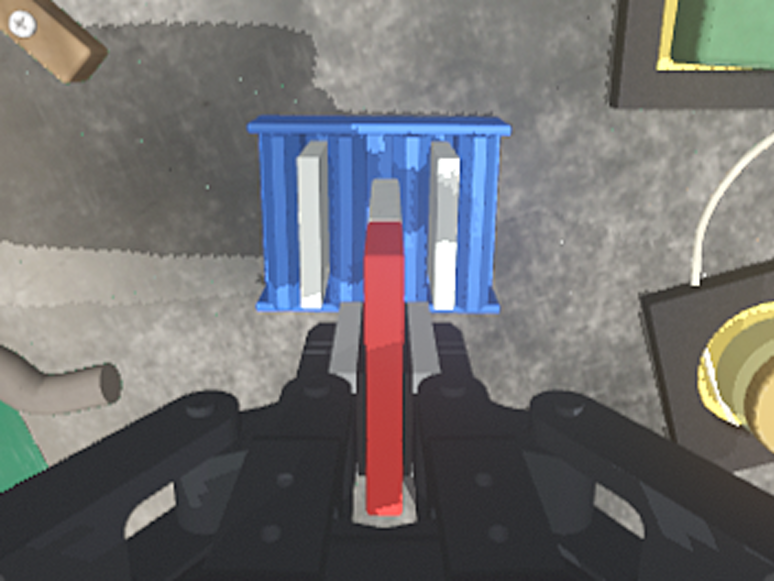

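The slot centre lies midway between the outer plates (298 and 459, so 378.5), matching prediction. The held plate is centred at about 385 and needs a 2.5 mm shift, as computed. Centring above the mouth first.

Call:
jog_arm --plan '[[[0,0,0.001],[-0.002,-0.0025,0.015],0],[[0,0,0.001],[-0.002,-0.0025,0.035],0],[[0,0,0.001],[-0.002,-0.0025,0.045],0],[[0,0,0.001],[-0.002,-0.0025,0.045],0],[[0,0,0.001],[-0.002,-0.0025,0.045],0],[[0,0,0.001],[-0.002,-0.0025,0.045],0]]'

```text
clock: 24.63
position: [0.4749, -0.151, 0.0949]
ee_rot: [0.809, 0.588, 0.0, 0.0]
ft_force: [-0.1, -0.6, -0.5]
grip_width: 0.085
grasp_force: 40.7
```

Run:
```python
from h import *
o,p,r=cur();print(p,yang(r))
print(move(p,r,[.4745,-.1515,.052],-17.9))
```

```text
[ 0.47487653 -0.15098388  0.0948653 ] -17.946724910862415
([0.001, 0.0, -0.001], [-0.0006, -0.0002, 0.0429])
```

Call:
jog_arm --plan '[[[0,0,0],[0,0,0.012],0],[[0,0,0],[0,0,0.022],0],[[0,0,0],[0,0,0.03],0],[[0,0,0],[0,0,0.037],0],[[0,0,0],[0,0,0.041],0],[[0,0,0],[0,0,0.041],0],[[0,0,0],[0,0,0.041],0]]'

```text
clock: 25.22
position: [0.4742, -0.151, 0.0531]
ee_rot: [0.809, 0.588, -0.0, -0.0]
ft_force: [-0.4, 0.2, -0.8]
grip_width: 0.084
grasp_force: 40.7
```

Run:
```python
from h import *
o,p,r=cur();print(p,yang(r),o["ft_force"].round(1),o["torque"].round(2),o["grip_width"])
```

```text
[ 0.4742069  -0.15103948  0.05307081] -17.966568385643335 [-0.4  0.2 -0.8] [-0.   -0.01  0.  ] 0.08439496664358194
```

Call:
jog_arm --plan '[[[0,0,0],[0,0,0.001],0],[[0,0,0],[0,0,0.001],0.022],[[0,0,0],[0,0,0.001],0.022],[[0,0,0],[0,0,0.001],0.022],[[0,0,0],[0,0,0.001],0.022],[[0,0,0],[0,0,0.001],0.022]]'

```text
clock: 25.72
position: [0.4742, -0.1509, 0.0522]
ee_rot: [0.809, 0.588, 0.0, 0.0]
ft_force: [0.3, 0.4, -0.3]
grip_width: 0.256
grasp_force: 0.0
```

Call:
jog_arm --plan '[[[0,0,0],[0,0,-0.01],0.022],[[0,0,0],[0,0,-0.025],0.025],[[0,0,0],[0,0,-0.06],0.04],[[0,0,0],[0,0,-0.1],0.06],[[0,0,0],[0,0,-0.12],0.06],[[0,0,0],[0,0,-0.12],0.06],[[0,0,0],[0,0,-0.12],0.06]]'

```text
clock: 26.3
position: [0.475, -0.151, 0.1738]
ee_rot: [0.809, 0.588, 0.001, 0.001]
ft_force: [-0.7, 0.4, -0.3]
grip_width: 0.702
grasp_force: 0.0
```

Run:
```python
from h import *
from workcell import *
c=camera("wrist");o,p,r=cur();print(p,o["grip_width"],o["ft_force"].round(1))
im=c["img"].astype(int);m=((im[:,:,0]>130)&(im[:,:,0]>im[:,:,1]*1.6)&(im[:,:,0]>im[:,:,2]*1.6)).astype(np.uint8)
n,l,st,ce=cv2.connectedComponentsWithStats(m);print([(st[i].tolist(),ce[i].round(1).tolist()) for i in range(1,n) if st[i,4]>60])
def rect(b,a,w,l,z):
    a=np.radians(a);ex=np.array([np.cos(a),np.sin(a)]);ey=np.array([-ex[1],ex[0]])
    return proj(c,[[*(np.array(b)+sx*w/2*ex+sy*l/2*ey),z] for sx,sy in((1,1),(1,-1),(-1,-1),(-1,1))]).round(1).tolist()
print(rect([.4742,-.151],-18,.008,.06,.078),rect([.4742,-.151],-18,.008,.06,.088))
s=camera("side");t=camera("top")
for n_,cc in(("side",s),("top",t)):
    im=cc["img"].astype(int);m=((im[:,:,0]>130)&(im[:,:,0]>im[:,:,1]*1.8)&(im[:,:,0]>im[:,:,2]*1.8)).astype(np.uint8)
    q=proj(cc,[[.4742,-.151,.078],[.4742,-.151,.065],[.4742,-.151,.052]]);x,y=q[1].astype(int)
    v,u=np.where(m[y-25:y+25,x-25:x+25]);print(n_,q.round(1).tolist(),(u.min()+x-25,u.max()+x-25,v.min()+y-25,v.max()+y-25) if len(u) else None)
    np.savez(n_+"3.npz",**cc)
```

```text
[ 0.47419429 -0.15082651  0.17248553] 0.70441607114366 [-0.6  0.3 -0.3]
[([250, 155, 10, 71, 640], [254.0, 190.0]), ([128, 334, 12, 11, 73], [134.3, 338.4])]
[[258.5, 157.7], [258.2, 225.9], [249.1, 225.9], [248.7, 157.7]] [[258.7, 159.8], [258.4, 230.5], [248.9, 230.6], [248.5, 159.8]]
side [[231.2, 255.3], [231.4, 259.1], [231.6, 262.7]] (np.int64(227), np.int64(237), np.int64(248), np.int64(268))
top [[310.2, 210.5], [309.6, 210.7], [309.1, 210.8]] (np.int64(302), np.int64(308), np.int64(207), np.int64(231))
```

Run:
```python
from h import *
from workcell import *
a=np.load("side.npz")["img"].astype(int);b=np.load("side3.npz")["img"].astype(int)
print("bottle diff",np.abs(a-b)[218:252,260:280].mean())
print(hand_in())
```

```text
bottle diff 3.315686274509804
the job is handed in; nothing more can be done
None
```

The job is handed in: the pot, bar and insert are in their nests, the sample plate stands in the rack's middle slot, the oil bottle is standing where it was, and the gripper is open and clear, at about 26 s on the robot's clock.

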